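Dock and latch the parts tray

ROBOT

A 7-joint arm with a two-finger parallel gripper is mounted at the origin on a cart in front of the work surface, level with it; the furniture and walls round the work are solid. World frame = base frame: x ahead of the robot, y to its left, z up, the work surface at z = 0. Lengths are in m, angles in rad, forces in N, time in s.
With the tool pointing down it reaches from about 0.4 to 0.85 m from the base axis. Payload 10.4 kg.
Tool frame: the origin (TCP) lies between the finger pads; the fingertips stand 11 mm ahead of it and the grasp point (between the pads) lies 8 mm behind it; z points along the fingers, y is the line along which they close (so a half turn about z gives the same grasp; the last joint's range is limited). The gripper opens to 87 mm and grips with 3 to 60 N. Pads are 19 mm wide; open, the fingers measure 117 mm over their backs; the gripper's body (75 mm by 190 mm) begins 51 mm behind the grasp point.
Start: joints at [-0.023, 0.332, -0.065, 1.46, 0.022, 1.35, -0.088], TCP at [0.625, 0, 0.234] pointing down, gripper open.
Joint ranges: [-2.6, 2.6], [-0.5, 2.12], [-1.47, 1.34], [0.16, 2.42], [-1.27, 4.41], [0.06, 2.06], [-2.6, 2.6]. Speed limits (rad/s): [2.22, 2.22, 2.79, 2.79, 3.14, 3.14, 3.14].

INTERFACE

Orientations are given as a rotation vector (axis times angle).
In Python, from plant import robot, viewer, order, monitor gives the robot as it stands (robot), with the cameras (viewer), the job (order) and the readings (monitor).
- The arm moves only by the shell command python3 nudge.py 'ROWS' [OPENING]. ROWS is one flat JSON list of numbers that holds 1 to 8 rows one after another, with no inner brackets; each row has 4 numbers: dx, dy, dz in m, then a turn about the tool's z in rad; each row is the pose to reach, as a shift and turn from the pose commanded when the command began, along the tool's axes at that moment; what a row does not reach only later rows make up. A row lasts 1/10 s, in which the tool goes at most 0.05 m and 0.15 rad, less where a joint would pass 70% of its speed; a pose out of reach is approached as far as the arm can. OPENING is the opening from 0.0 (shut) to 1.0 (fully open), set as the command begins (- or left out keeps the last). The fingers move at their own pace and stop on an object; the grip force is fixed at half the most. Time passes only in rows, so rows that do not move let the fingers close. It prints the time, the measured TCP pose, the force, the opening and the grip force at its end. Input that does not fit is refused with a message, and nothing moves.
- monitor.state(): the state, without advancing time (a new reading comes with each control period).
- viewer.camera(name): name is "scene" or "side" or "wrist"; returns a dict with "color" (384x512x3 uint8, red, green, blue), "intrinsics" (3x3 intrinsics, pixels), "k1" (the pictures are not rectified: a ray, as slopes to the right and down, at radius r is drawn at 1 + k1 r^2 times it, then the intrinsics apply), "T" (4x4, takes a point from camera to world coordinates); the wrist camera has in their place "hand_eye" (4x4, takes a point from camera to tool coordinates, whose origin is the TCP and whose axes are the flange's). Camera axes: x right, y up, looking along -z (the intrinsics and any distortion apply to the point x, -y, -z); pixel columns grow to the right and rows downward; lengths in m; the calibration is good to about 2 mm. A picture is of the moment at which its call begins: read the wrist's pose just before it. There is no depth.
- order.hand_in(): hands the job in; it is judged then, once.
The state is a dict: "time_s": time; "joint_positions": joint angles; "qd": joint speeds; "effort": joint torques, N m; "eef_pos": TCP position; "ee_rot": TCP orientation; "wrist_force": force on the tool from outside, world axes, zero at the start; "moment": the same for the moment, N m; "opening": opening from 0.0 (shut) to 1.0 (fully open); "grasp_force": force on a finger pad.
Only numpy, scipy, OpenCV 4.12 (cv2) and the standard library are available. Lean on these libraries where they do the work, as an engineer would, in place of code of your own. Each camera call takes 0.05 s, during which the arm holds its last target. There are 200 camera calls.

TASK

Hook your fingertips behind the far rim of the grey parts tray and drag it along the bench towards you into its wooden dock, until you feel it come up square against the dock's stop plate, which may be set nearer or farther; snug it home there with a firm but gentle pull (about 8 N, never more than 20 N). Then swing the brass latch fully closed behind the tray. The tray stays down on the bench, the green wax tube stays standing in it with the two collets, and the other things on the bench stay where they are.

Things in the scene. Friction and masses are not known exactly. Their poses are not given: they have to be found in the camera images.
- tray: open grey tray, 130 (x) x 160 (y) x 43 mm high, walls and floor 4 mm, 0.3 to 0.56 kg; its rolled steel rim (7 mm bead, from 36 to 43 mm up) stands 1.5 mm proud of the walls: far rim's outermost line at x = +66.5 mm. Origin: centre of the underside; +x is the far side, away from the dock. Slides with 2 to 6 N of friction; holds a wax tube and two collets
- dock: the dock's two wooden guide rails and latch post, fixed, open to +x (the far side). Origin on the bench midway between the rails, at the far face of the stop bar; +x away from the robot, +y to the latch side. Rails 22 mm high, inner faces at y = +-82.5 mm to x = 55 mm, then flared to x = 98, y = +-107 mm. Tray home: y = 0 +-2.5 mm, square, its front wall on the stop plate
- stop: wooden stop bar across the near end of the rails, fixed, same origin and axes as the dock, carrying a rubber-faced steel plate (130 wide, 2 to 22 mm above the bench) clamped on two rods: its face stands anywhere from 2 to 26 mm out (dock x), so the home tray has its origin at x = 67 to 91 mm. The setting is not reported: feel it, as the pull rises some 8 N above the sliding friction
- latch (a joint): brass swing latch, pivot at dock x = 166, y = 125 mm; 0 = open (arm points to the far side, 0.33 rad outwards), grows clockwise from above, 1.9 = fully closed at its end stop: arm along dock -y, 3 to 27 mm behind the home tray's far wall. Arm 83 mm long, 12 wide, from 12 to 22 mm above the bench. Turns under about 2 N at the pin and stays where it is left
- latch_pin (a point): on the axis of the latch's upright brass pin (12 mm diameter, from 22 to 62 mm above the bench, 75 mm from the pivot), 42 mm above the bench; push it sideways or pinch it to turn the latch. Fully closed, the pin stands at dock x = 166, y = 50 mm
- latch_pivot (a point): latch pivot, on top of its arm, 22 mm above the bench
- wax_tube: green wax tube, 26 mm diameter, 60 mm tall, standing loose in the tray; origin at the centre of its underside, z along its axis
- collet_1: small steel collet, 17x26x17 mm, lying loose in the tray; origin under its centre
- collet_3: steel collet, 17x50x17 mm, lying loose in the tray; origin under its centre
- bench_block: steel bench block, 64x64x20 mm, loose bystander; origin under its centre
- charcoal: black charcoal block, 59x96x31 mm, loose bystander; origin under its centre
- pliers_round: black-handled pliers, 36x144x12 mm, loose bystander; origin under its centre
- pliers_flat: red-handled pliers, 36x144x12 mm, loose bystander; origin under its centre

How it is judged:
On the way, in this order (a step that is already met when the one before it is completed fails the run):
1. with the tool at its far rim, the tray is pulled home against the dock's stop plate and pressed there with more than 4 N (x of tray in the frame of dock below 0.0935 m and contact force between tray and stop above 4 N and x of the grasp point in the frame of tray above 0.055 m and angle between the x axis of tray and the x axis of dock, either way round below 0.05 rad), for 0.2 s.
2. the latch is swung closed behind the tray (value of joint latch above 1.8 rad and x of tray in the frame of dock below 0.0935 m and y of tray in the frame of dock between -0.006 and 0.006 m and angle between the x axis of tray and the x axis of dock, either way round below 0.05 rad), for 0.2 s.
At the end, for the whole second after the job is handed in: The tray rests in the dock (no farther out than its outermost home place plus 2.5 mm), within 6 mm of its middle line and 0.05 rad of square; the latch is closed to more than 1.8 rad; the wax tube stands (within 0.15 rad) and both collets lie in the tray; all at rest (all of step 2 and angle between wax_tube's own z axis and vertical below 0.15 rad and linear speed of tray below 0.01 m/s and height (world z) of tray below 0.003 m and x of wax_tube in the frame of tray between -0.064 and 0.064 m and y of wax_tube in the frame of tray between -0.079 and 0.079 m and z of wax_tube in the frame of tray between -0.01 and 0.03 m and x of collet_1 in the frame of tray between -0.064 and 0.064 m and y of collet_1 in the frame of tray between -0.079 and 0.079 m and z of collet_1 in the frame of tray between -0.01 and 0.03 m and x of collet_3 in the frame of tray between -0.064 and 0.064 m and y of collet_3 in the frame of tray between -0.079 and 0.079 m and z of collet_3 in the frame of tray between -0.01 and 0.03 m); the robot touches nothing.
It fails at once if the tray is pressed against the stop plate or the guide rails with more than 20 N (contact force between tray and stop above 20 N or contact force between tray and dock above 20 N).
It fails at once if the tray is lifted or tipped off the bench (height (world z) of tray above 0.01 m or angle between tray's own z axis and vertical above 0.12 rad).
It fails at once if the wax tube falls over (angle between wax_tube's own z axis and vertical above 0.6 rad).
It fails at once if a bystander is moved by more than 15 mm (distance of any of bench_block, charcoal, pliers_round, pliers_flat from where it was at the start of the episode above 0.015 m).
It also fails if it takes over 64 s, if anything falls off the work surface, if the arm or the gripper's body presses on something with over 40 N, if the wrist force passes 120 N, or if a joint passes its speed limit or range.

## Working session

There is one attempt and no reset: what is moved stays moved. The work goes in short steps, Python scripts to look and compute and a shell command to move; the robot and the scene stay as the last step left them, time stands still between calls to the robot, and variables do not carry over. Pictures are saved under pics/ and viewed, at most 10 in all, crops included, and the job is handed in when it is done.

```bash
ls; mkdir -p pics
cat > h.py <<'E'
import numpy as np, cv2
from scipy.spatial.transform import Rotation as R
from plant import robot, viewer, order, monitor
def shot(n):
    s=monitor.state(); c=viewer.camera(n)
    if "T" in c: T=np.array(c["T"])
    else:
        W=np.eye(4); W[:3,:3]=R.from_rotvec(s["ee_rot"]).as_matrix(); W[:3,3]=s["eef_pos"]; T=W@np.array(c["hand_eye"])
    return dict(img=np.array(c["color"]),K=np.array(c["intrinsics"]),k1=c["k1"],T=T)
def ray(c,uv):
    uv=np.atleast_2d(np.array(uv,float)); K=c["K"]
    d=np.stack([(uv[:,0]-K[0,2])/K[0,0],(uv[:,1]-K[1,2])/K[1,1]],1)
    u=d.copy()
    for _ in range(20): u=d/(1+c["k1"]*(u**2).sum(1,keepdims=True))
    v=np.c_[u[:,0],-u[:,1],-np.ones(len(u))]@c["T"][:3,:3].T
    return c["T"][:3,3],v
def plane(c,uv,z):
    o,v=ray(c,uv); return o+v*((z-o[2])/v[:,2])[:,None]
def tri(c1,p1,c2,p2):
    o1,v1=ray(c1,p1); o2,v2=ray(c2,p2); v1=v1[0]/np.linalg.norm(v1);v2=v2[0]/np.linalg.norm(v2)
    t=np.linalg.lstsq(np.c_[v1,-v2],o2-o1,rcond=None)[0]
    a,b=o1+t[0]*v1,o2+t[1]*v2
    return (a+b)/2,np.linalg.norm(a-b)
E
python3 - <<'E'
from h import *
import pickle
s=monitor.state(); print(s)
D={}
for n in["scene","side","wrist"]:
    D[n]=shot(n); cv2.imwrite(f"pics/{n}0.png",cv2.resize(D[n]["img"][:,:,::-1],(800,600)) ); print(n,D[n]["T"].round(3).tolist(),D[n]["K"].tolist(),D[n]["k1"])
pickle.dump(D,open("d0.pkl","wb"))
E
```

```text
nudge.py
pics
plant.py
{'time_s': 0.0, 'joint_positions': array([-0.02259248,  0.33287941, -0.06473668,  1.46092562,  0.02164343,
        1.34988932, -0.08849093]), 'qd': array([ 5.76742449e-04,  1.65154169e-03, -3.90587370e-05, -8.26336531e-04,
        4.65925859e-04,  4.33503694e-04,  2.73364539e-04]), 'effort': array([-1.20520472e-04, -6.23245955e+01,  2.44190963e-02, -3.89891267e+01,
       -6.13984605e-02,  3.97891912e-02,  1.87085252e-04]), 'eef_pos': array([ 6.24638188e-01, -1.73896751e-06,  2.32756820e-01]), 'ee_rot': array([-2.22071398e+00, -2.22086150e+00,  1.66082131e-03]), 'wrist_force': array([ 0.88257013, -0.57241154,  0.17622219]), 'moment': array([-0.03513114, -0.00509416,  0.0318567 ]), 'grasp_force': 0.0, 'opening': 0.9998733422219238}
scene [[-0.657, 0.534, -0.532, -0.107], [-0.753, -0.462, 0.468, 0.599], [0.004, 0.709, 0.705, 0.996], [0.0, 0.0, 0.0, 1.0]] [[426.1567365579487, 0.0, 254.16412513249128], [0.0, 426.1567365579487, 190.7793830034665], [0.0, 0.0, 1.0]] 0.043662508650614634
side [[0.924, 0.245, -0.293, 0.187], [-0.382, 0.608, -0.696, -0.918], [0.008, 0.755, 0.655, 0.908], [0.0, 0.0, 0.0, 1.0]] [[390.70701478003724, 0.0, 259.960039114512], [0.0, 390.70701478003724, 188.25064955332027], [0.0, 0.0, 1.0]] -0.040637503269809
wrist [[1.0, -0.001, 0.0, 0.625], [0.001, 0.971, 0.24, 0.066], [-0.001, -0.24, 0.971, 0.383], [0.0, 0.0, 0.0, 1.0]] [[342.2715953366597, 0.0, 251.59834112652015], [0.0, 342.2715953366597, 202.69871412567204], [0.0, 0.0, 1.0]] -0.09441139716570619
```

View images.

View pics/scene0.png

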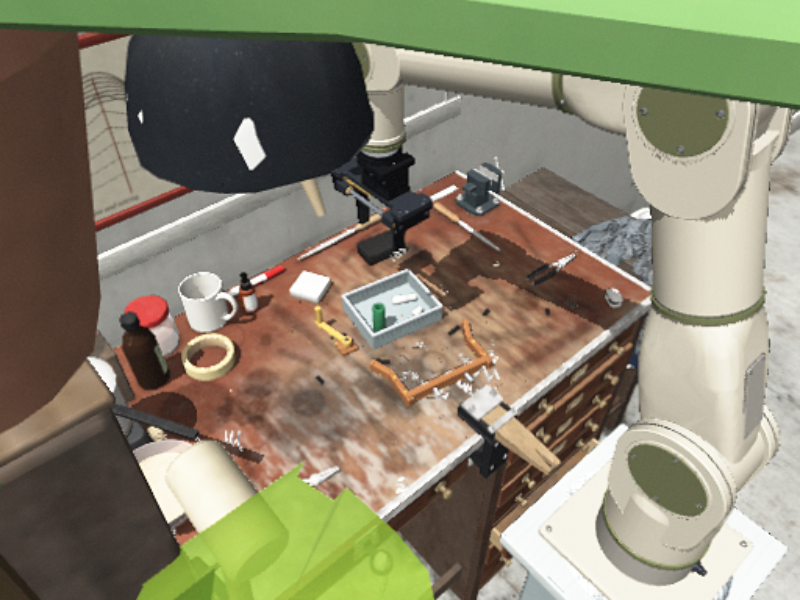

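View pics/side0.png

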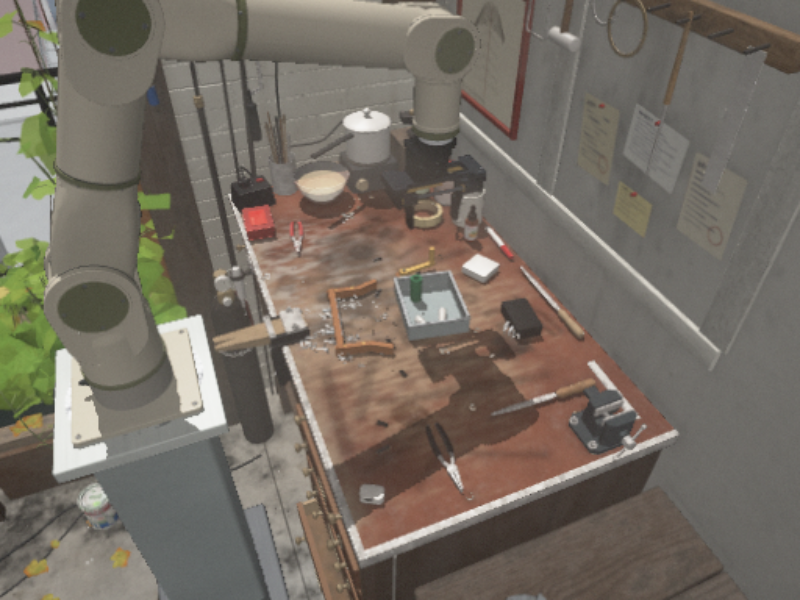

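View pics/wrist0.png

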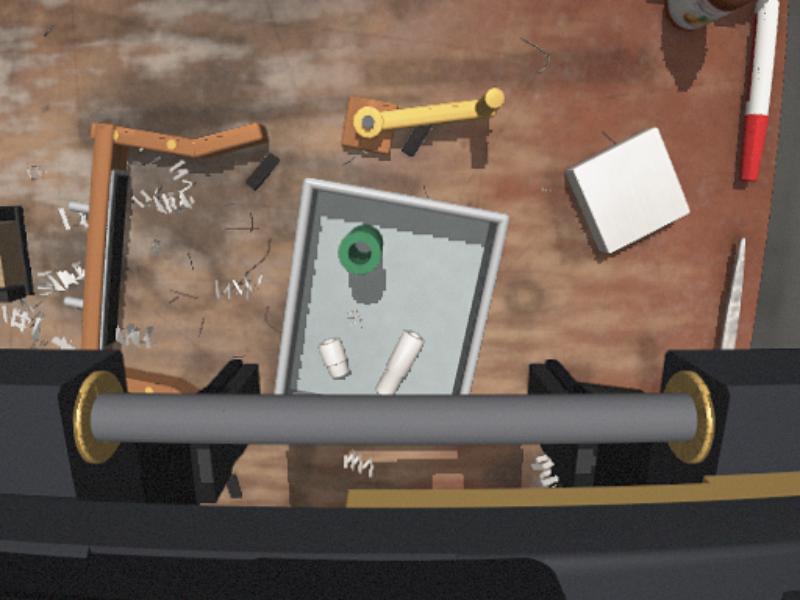

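The scene and side views show the tray turned about −10° just beyond the dock. In the wrist view the tray's +y rim corners are at (305,182) and (507,215), the latch pivot is at (368,122) and the pin at (490,99). The near half of the dock is hidden by the gripper, so I'll shift the wrist to get the whole scene.

```bash
python3 nudge.py '[-0.04,-0.02,-0.03,0,-0.08,-0.04,-0.06,0,-0.12,-0.04,-0.09,0,-0.14,-0.04,-0.1,0,-0.14,-0.04,-0.1,0,-0.14,-0.04,-0.1,0]' 0.0
python3 - <<'E'
from h import *
import pickle
D={"w1":shot("wrist")}
cv2.imwrite("pics/w1.png",cv2.resize(D["w1"]["img"][:,:,::-1],(800,600),interpolation=cv2.INTER_CUBIC))
pickle.dump(D,open("d1.pkl","wb"))
E
```

```text
time_s: 0.75
eef_pos: [0.585, -0.1401, 0.3333]
ee_rot: [-2.222, -2.22, -0.0]
wrist_force: [-0.4, 1.2, -0.0]
opening: 0.539
grasp_force: 0.0
```

View pics/w1.png

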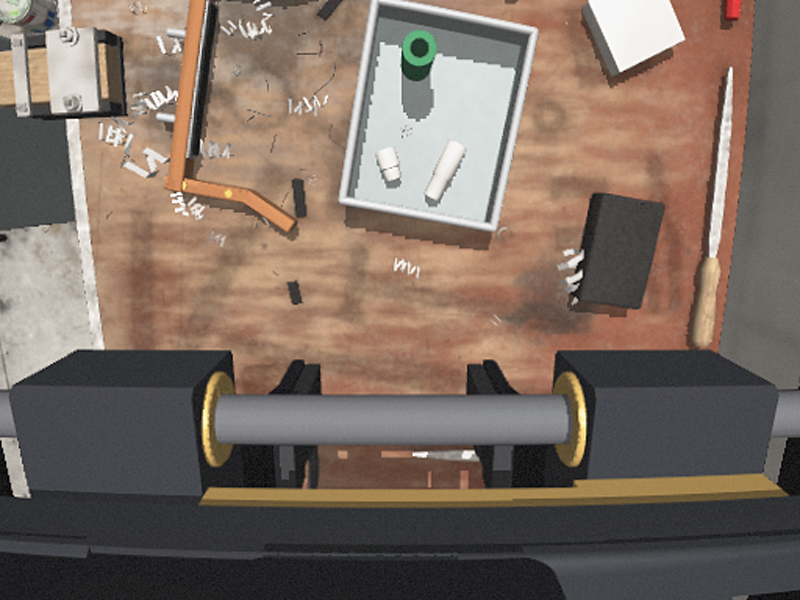

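```bash
cat > m.py <<'E'
from h import *
import pickle
D=pickle.load(open("d0.pkl","rb"));D.update(pickle.load(open("d1.pkl","rb")))
q=lambda p:np.array(p,float)*0.64-0.18
P={"near+y":{"wrist":(305,182),"w1":(371,0),"scene":(376,345),"side":(393,278)},
"far+y":{"wrist":(507,215),"w1":(537,28),"scene":(342,295),"side":(455,272)},
"far-y":{"w1":(494,229),"scene":(407,271),"side":(470,327)},
"near-y":{"w1":(342,203),"scene":(442,307),"side":(408,340)},
"pin":{"wrist":(491,98),"scene":(318,309),"side":(432,249)},
"pivot":{"wrist":(368,121),"scene":(346,348),"side":(405,271)},
"dock-y corner":{"w1":(166,187),"scene":(491,361),"side":(337,352)},
"rail-y end":{"w1":(293,229),"scene":(466,322),"side":(393,350)},
"dock+y corner":{"wrist":(93,125),"scene":(408,401),"side":(330,290)},
"rail+y end":{"wrist":(264,127),"scene":(372,363),"side":(377,283)},
}
for n,d in P.items():
    A=[];b=[]
    for k,p in d.items():
        o,v=ray(D[k],q(p)); v=v[0]/np.linalg.norm(v); M=np.eye(3)-np.outer(v,v); A.append(M);b.append(M@o)
    x=np.linalg.lstsq(np.vstack(A),np.hstack(b),rcond=None)[0]
    res=[np.linalg.norm(M@x-c)*1e3 for M,c in zip(A,b)]
    print(n,x.round(4),np.round(res,1), [plane(D[k],q(p),{"p":.062 if n=="pin" else .022,"d":.022,"r":.022}.get(n[0],.043))[0,:2].round(4).tolist() for k,p in d.items() if k[0]=="w"])
E
python3 m.py
```

```text
near+y [0.5657 0.0703 0.0292] [ 2.2  2.  10.   7.7] [[0.5694, 0.0685], [0.568, 0.0668]]
far+y [0.7014 0.0445 0.035 ] [5.  6.2 4.2 9.8] [[0.6961, 0.0484], [0.6964, 0.0477]]
far-y [ 0.6727 -0.1151  0.0196] [4.9 5.9 5.4] [[0.6677, -0.1085]]
near-y [ 0.5417 -0.0959  0.0177] [7.6 9.5 9.5] [[0.5434, -0.0876]]
pin [0.6825 0.114  0.0565] [3.  1.7 2.4] [[0.6803, 0.1159]]
pivot [0.6084 0.1087 0.0098] [0.9 7.4 8.1] [[0.608, 0.1073]]
dock-y corner [ 0.3886 -0.076   0.0132] [3.8 1.4 3.1] [[0.39, -0.073]]
rail-y end [ 0.4961 -0.1137  0.0105] [2.8 2.8 1.4] [[0.4988, -0.11]]
dock+y corner [0.4255 0.1068 0.0177] [4.2 3.8 6.7] [[0.4238, 0.1088]]
rail+y end [0.5384 0.0998 0.0104] [5.6 4.1 3.7] [[0.5402, 0.1041]]
```

Both wrist views agree on the geometry. The dock is at about (0.423, 0.015) with yaw −0.187, and the latch position checks out. The tray is at about (0.619, −0.020) with yaw −0.165. I'll turn the tool so both fingertips spread across the far rim, then look again.

```bash
python3 nudge.py '[0.02,0.02,0,-0.15,0.04,0.04,0,-0.3,0.06,0.06,0.02,-0.45,0.08,0.08,0.04,-0.6,0.1,0.1,0.08,-0.75,0.105,0.121,0.1,-0.9,0.105,0.121,0.1,-1.05,0.105,0.121,0.1,-1.2]' 1.0
python3 nudge.py '[0,0,0,-0.1,0,0,0,-0.184,0,0,0,-0.184,0,0,0,-0.184,0,0,0,-0.184]'
python3 - <<'E'
from h import *
import pickle
D={"w2":shot("wrist")}
cv2.imwrite("pics/w2.png",cv2.resize(D["w2"]["img"][:,:,::-1],(800,600),interpolation=cv2.INTER_CUBIC))
pickle.dump(D,open("d2.pkl","wb"))
E
```

```text
time_s: 1.6
eef_pos: [0.7055, -0.0323, 0.2306]
ee_rot: [-0.564, -3.086, -0.001]
wrist_force: [-0.7, -0.5, 0.1]
opening: 0.992
grasp_force: 0.0
time_s: 2.1
eef_pos: [0.7058, -0.0343, 0.2332]
ee_rot: [-0.295, -3.127, -0.0]
wrist_force: [-0.1, 0.2, 0.1]
opening: 1.007
grasp_force: 0.0
```

View pics/w2.png

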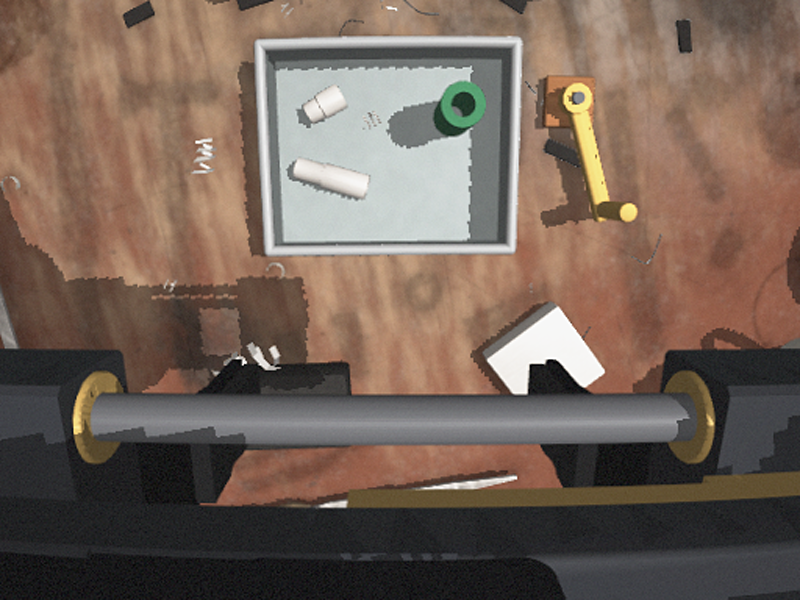

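The tray is fully visible here, with rim corners at (254,40), (521,38), (265,255) and (517,252). The block's nearest corners are at (484,354) and (553,303), and the charcoal's edge is at about (245–350,365).

```bash
cat > m2.py <<'E'
from h import *
import pickle
c=pickle.load(open("d2.pkl","rb"))["w2"]
q=lambda p:np.array(p,float)*0.64-0.18
O=np.array([.4233,.0153]);a=-.187;X=np.array([np.cos(a),np.sin(a)]);Y=np.array([-X[1],X[0]])
def dk(p): return np.round([(p[:2]-O)@X,(p[:2]-O)@Y],4)
for n,p,z in[("n-",(254,40),.043),("n+",(521,38),.043),("f-",(265,255),.043),("f+",(517,252),.043),("blk",(484,354),.02),("blk",(553,303),.02),("char",(255,364),.031),("char",(350,364),.031),("pivot",(577,97),.022),("pin",(629,212),.062),("tube",(464,102),.064)]:
    P=plane(c,q(p),z)[0]; print(n,P.round(4),dk(P))
print("tcp",dk(monitor.state()["eef_pos"]))
E
python3 m2.py
```

```text
n- [ 0.5408 -0.087   0.043 ] [ 0.1345 -0.0786]
n+ [0.5696 0.0705 0.043 ] [0.1335 0.0814]
f- [ 0.6689 -0.1101  0.043 ] [ 0.2646 -0.0775]
f+ [0.6971 0.0492 0.043 ] [0.2628 0.0842]
blk [0.769  0.0209 0.02  ] [0.3387 0.0698]
blk [0.7411 0.0743 0.02  ] [0.3013 0.1171]
char [ 0.7427 -0.1386  0.031 ] [ 0.3425 -0.0919]
char [ 0.7549 -0.0731  0.031 ] [ 0.3423 -0.0252]
pivot [0.6073 0.1069 0.022 ] [0.1637 0.1242]
pin [0.6822 0.1163 0.062 ] [0.2356 0.1474]
tube [0.603  0.0272 0.064 ] [0.1744 0.0451]
tcp [0.287  0.0037]
```

```bash
python3 nudge.py '[0,0,0.04,0,0,0,0.08,0,0,0,0.12,0,0,0,0.15,0,0,0,0.18,0,0,0,0.2,0,0,0,0.208,0,0,0,0.208,0]'
python3 nudge.py '[0.003,0,0,0,0.006,0,0,0,0.009,0,0,0,0.012,0,0,0,0.012,0,0,0]'
```

```text
time_s: 2.95
eef_pos: [0.7054, -0.0349, 0.0247]
ee_rot: [-0.294, -3.126, 0.0]
wrist_force: [0.7, 0.2, 0.4]
opening: 0.996
grasp_force: 0.0
time_s: 3.45
eef_pos: [0.6945, -0.0329, 0.0264]
ee_rot: [0.293, 3.126, -0.0]
wrist_force: [1.4, -1.2, 0.9]
opening: 1.001
grasp_force: 0.5
```

```bash
python3 nudge.py '[0.002,0,0,0,0.005,0,0,0,0.009,0,0,0,0.014,0,0,0,0.019,-0.0005,0,0,0.024,-0.001,0,0,0.029,-0.0015,0,0,0.034,-0.002,0,0]'
python3 nudge.py '[0.005,0,0,0,0.01,0,0,0,0.015,-0.0005,0,0,0.02,-0.001,0,0,0.025,-0.001,0,0,0.03,-0.001,0,0,0.034,-0.001,0,0,0.036,-0.001,0,0]'
python3 - <<'E'
from h import *
import pickle
D={"w2":shot("wrist")}; s=monitor.state(); print(s["wrist_force"],s["eef_pos"])
cv2.imwrite("pics/w3.png",cv2.resize(D["w2"]["img"][:,:,::-1],(800,600),interpolation=cv2.INTER_CUBIC))
pickle.dump(D,open("d3.pkl","wb"))
E
```

```text
time_s: 4.25
eef_pos: [0.6613, -0.0283, 0.0263]
ee_rot: [0.293, 3.125, 0.001]
wrist_force: [5.0, -0.7, 2.7]
opening: 0.998
grasp_force: 2.5
time_s: 5.05
eef_pos: [0.6255, -0.0227, 0.0263]
ee_rot: [0.293, 3.126, 0.0]
wrist_force: [5.4, -0.5, 2.9]
opening: 1.0
grasp_force: 2.8
[ 5.79531706 -0.56158677  2.90382467] [ 0.62533666 -0.02267965  0.02623449]
```

View pics/w3.png

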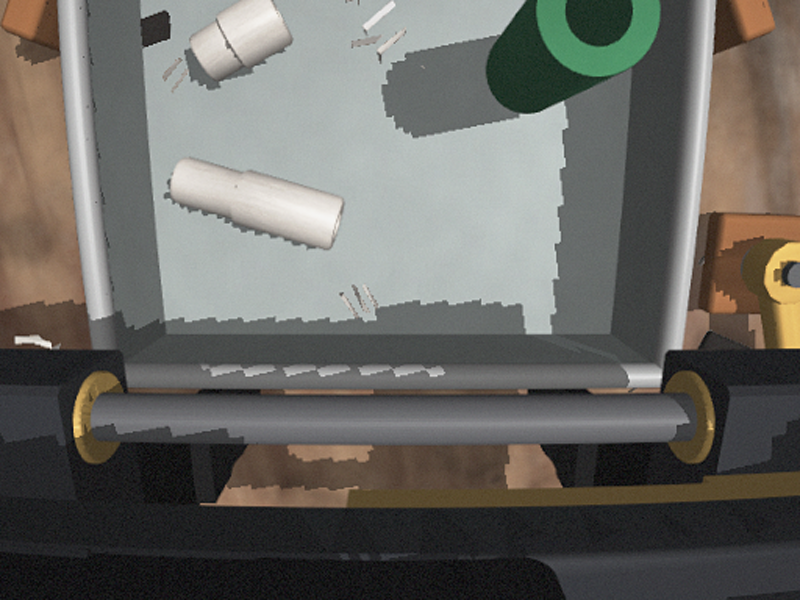

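The tray is square on the hooks and the wax tube and collets are undisturbed. Its corners at the top sit between the rail tips (left about x=60, right about x=712). Sliding friction is about 5.5 N.

```bash
python3 nudge.py '[0.004,0,0,0,0.008,0,0,0,0.012,0,0,0,0.016,0,0,0,0.02,0,0,0,0.024,0,0,0,0.028,0,0,0,0.03,0,0,0]'
python3 nudge.py '[0.001,0,0,0,0.002,0,0,0,0.003,0,0,0]'
python3 nudge.py '[0.001,0,0,0,0.002,0,0,0]'
```

```text
time_s: 5.9
eef_pos: [0.5962, -0.0171, 0.0262]
ee_rot: [0.293, 3.126, 0.0]
wrist_force: [5.3, -1.4, 3.1]
opening: 1.002
grasp_force: 2.8
time_s: 6.2
eef_pos: [0.5935, -0.0167, 0.0262]
ee_rot: [0.293, 3.126, 0.0]
wrist_force: [7.0, -0.9, 3.6]
opening: 1.001
grasp_force: 2.9
time_s: 6.4
eef_pos: [0.5915, -0.0163, 0.0262]
ee_rot: [0.293, 3.126, 0.0]
wrist_force: [5.8, -0.4, 3.4]
opening: 1.002
grasp_force: 2.9
```

```bash
cat > ok.py <<'E'
from plant import robot, viewer, order, monitor
import sys
s=monitor.state();f=s["wrist_force"];F=f[0]*.983-f[1]*.186
print("pull",round(F,1),s["eef_pos"].round(4)); sys.exit(F>8.5)
E
python3 nudge.py '[0.001,0,0,0,0.002,0,0,0]' >/dev/null; python3 ok.py && python3 nudge.py '[0.001,0,0,0,0.002,0,0,0]' >/dev/null; python3 ok.py && python3 nudge.py '[0.001,0,0,0,0.002,0,0,0]'>/dev/null; python3 ok.py && python3 nudge.py '[0.001,0,0,0,0.002,0,0,0]'>/dev/null; python3 ok.py
```

```text
pull 5.7 [ 0.5895 -0.0159  0.0262]
pull 5.7 [ 0.5895 -0.0159  0.0262]
pull 5.7 [ 0.5895 -0.0159  0.0262]
pull 5.7 [ 0.5895 -0.0159  0.0262]False
False
False
False
```

```bash
sed -i 's/sys.exit(F>8.5)/sys.exit(int(F>8.5))/' ok.py
python3 nudge.py '[0.001,0,0,0,0.002,0,0,0]' >/dev/null; python3 ok.py && python3 nudge.py '[0.001,0,0,0,0.002,0,0,0]' >/dev/null && python3 ok.py && python3 nudge.py '[0.001,0,0,0,0.002,0,0,0]'>/dev/null && python3 ok.py && python3 nudge.py '[0.001,0,0,0,0.002,0,0,0]'>/dev/null && python3 ok.py
```

```text
pull 5.9 [ 0.5876 -0.0155  0.0262]
pull 6.7 [ 0.5856 -0.0152  0.0262]
pull 5.6 [ 0.5836 -0.0148  0.0262]
pull 5.6 [ 0.5817 -0.0144  0.0262]
```

Tray x is now about 0.085. I'll keep going in the same small steps.

```bash
python3 nudge.py '[0.001,0,0,0,0.002,0,0,0]' >/dev/null; python3 ok.py && python3 nudge.py '[0.001,0,0,0,0.002,0,0,0]' >/dev/null && python3 ok.py && python3 nudge.py '[0.001,0,0,0,0.002,0,0,0]'>/dev/null && python3 ok.py && python3 nudge.py '[0.001,0,0,0,0.002,0,0,0]'>/dev/null && python3 ok.py && python3 nudge.py '[0.001,0,0,0,0.002,0,0,0]'>/dev/null && python3 ok.py && python3 nudge.py '[0.001,0,0,0,0.002,0,0,0]'>/dev/null && python3 ok.py
```

```text
pull 5.9 [ 0.5797 -0.014   0.0262]
pull 6.3 [ 0.5777 -0.0137  0.0262]
pull 7.1 [ 0.5758 -0.0133  0.0262]
pull 5.7 [ 0.5738 -0.013   0.0262]
pull 5.8 [ 0.5719 -0.0126  0.0262]
pull 5.1 [ 0.5699 -0.0122  0.0262]
```

```bash
python3 nudge.py '[0.001,0,0,0,0.002,0,0,0]' >/dev/null; python3 ok.py && python3 nudge.py '[0.001,0,0,0,0.002,0,0,0]' >/dev/null && python3 ok.py && python3 nudge.py '[0.001,0,0,0,0.002,0,0,0]'>/dev/null && python3 ok.py && python3 nudge.py '[0.001,0,0,0,0.002,0,0,0]'>/dev/null && python3 ok.py && python3 nudge.py '[0.001,0,0,0,0.002,0,0,0]'>/dev/null && python3 ok.py
```

```text
pull 6.3 [ 0.5679 -0.0118  0.0262]
pull 5.4 [ 0.566  -0.0115  0.0262]
pull 12.3 [ 0.565  -0.0116  0.0264]
```

The stop is felt: the pull rose to 12.3 N, about 6.5 N above sliding. I'll snug it slightly more and hold.

```bash
python3 nudge.py '[0.0003,0,0,0,0.0003,0,0,0,0.0003,0,0,0,0.0003,0,0,0]'; python3 ok.py
```

```text
time_s: 9.6
eef_pos: [0.565, -0.0116, 0.0265]
ee_rot: [0.294, 3.123, 0.0]
wrist_force: [11.2, -2.5, -0.4]
opening: 0.997
grasp_force: 5.7
pull 11.4 [ 0.565  -0.0116  0.0265]
```

```bash
python3 nudge.py '[0.0003,0,0,0,0.0006,0,0,0,0.0006,0,0,0,0.0006,0,0,0,0.0006,0,0,0]'; python3 ok.py
```

```text
time_s: 10.1
eef_pos: [0.5649, -0.0116, 0.0267]
ee_rot: [0.294, 3.122, 0.0]
wrist_force: [12.6, -3.1, -0.5]
opening: 0.998
grasp_force: 6.5
pull 13.0 [ 0.5649 -0.0116  0.0267]
```

The tray is home at a pull of 13 N, about 7.5 N on the plate. Next I'll unhook, rise, and check the clearances round the latch.

```bash
python3 nudge.py '[-0.004,0,0,0,-0.01,0,0,0,-0.016,0,0,0,-0.02,0,0,0,-0.02,0,-0.04,0,-0.02,0,-0.08,0,-0.02,0,-0.12,0,-0.03,0,-0.16,0]' 0.6
python3 - <<'E'
from h import *
import pickle
exec(open("m2.py").read().split("for n,p")[0])
d=pickle.load(open("d0.pkl","rb"))
for n,p,z in[("bottle",(249,312),0),("mug",(210,330),0),("tape",(208,378),0)]: print(n,plane(d["scene"],q(p),z)[0].round(3),dk(plane(d["scene"],q(p),z)[0]))
print("bottle side",dk(plane(d["side"],q((473,240)),0)[0]))
c=shot("wrist"); print("tcp",dk(monitor.state()["eef_pos"]))
cv2.imwrite("pics/w4.png",cv2.resize(c["img"][:,:,::-1],(800,600),interpolation=cv2.INTER_CUBIC)); pickle.dump({"w2":c},open("d4.pkl","wb"))
E
```

```text
time_s: 10.9
eef_pos: [0.5907, -0.0161, 0.1871]
ee_rot: [-0.292, -3.127, -0.0]
wrist_force: [0.3, 0.2, -0.7]
opening: 0.604
grasp_force: 0.0
bottle [ 0.815  0.196 -0.   ] [0.3517 0.2506]
mug [0.823 0.282 0.   ] [0.3436 0.3367]
tape [0.718 0.347 0.   ] [0.2277 0.3807]
bottle side [0.3691 0.2344]
tcp [0.1748 0.0007]
```

View pics/w4.png

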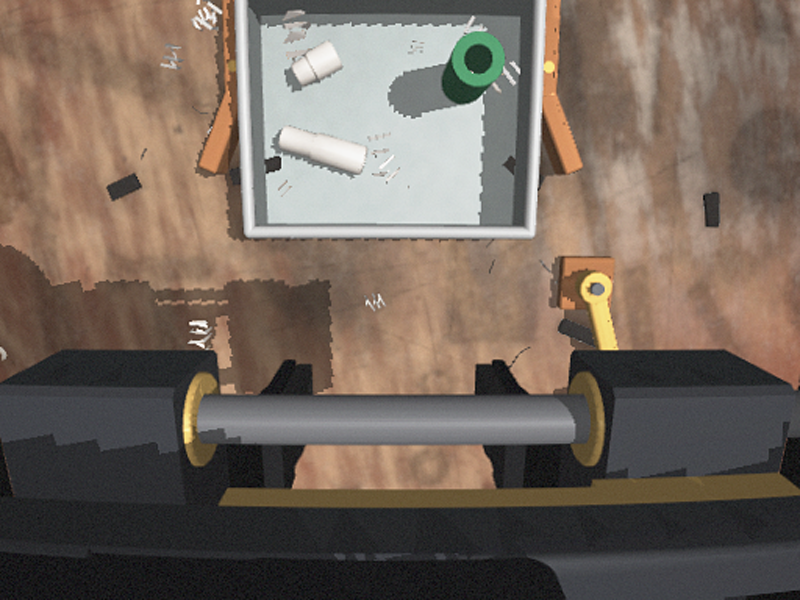

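The tray sits straight between the rails at columns 245–535, with contents standing. The pivot is at (597,288), and nothing obstructs the latch. Next I'll go over the pin, descend and pinch it.

```bash
python3 nudge.py '[-0.02,0.04,0,0,-0.04,0.08,0,0,-0.06,0.12,0,0,-0.061,0.147,0,0,-0.061,0.147,0.04,0,-0.061,0.147,0.08,0,-0.061,0.147,0.09,0,-0.061,0.147,0.09,0]' 0.6
python3 - <<'E'
from h import *
exec(open("m2.py").read().split("for n,p")[0])
s=monitor.state();print(dk(s["eef_pos"]),s["eef_pos"][2])
E
python3 nudge.py '[0,0,0.02,0,0,0,0.04,0,0,0,0.055,0,0,0,0.055,0,0,0,0.055,0]'
python3 nudge.py '[0,0,0,0,0,0,0,0,0,0,0,0,0,0,0,0,0,0,0,0,0,0,0,0]' 0.0
```

```text
time_s: 11.75
eef_pos: [0.6777, 0.1163, 0.0938]
ee_rot: [-0.293, -3.124, 0.002]
wrist_force: [0.1, -0.5, -0.3]
opening: 0.602
grasp_force: 0.0
[0.2312 0.1465] 0.09380322281742759
time_s: 12.25
eef_pos: [0.6795, 0.1168, 0.0419]
ee_rot: [0.293, 3.127, 0.001]
wrist_force: [-0.9, 0.2, -0.0]
opening: 0.602
grasp_force: 0.0
time_s: 12.85
eef_pos: [0.6788, 0.1166, 0.0406]
ee_rot: [-0.293, -3.128, 0.0]
wrist_force: [-2.2, -1.7, -0.3]
opening: 0.135
grasp_force: 1.1
```

```bash
python3 nudge.py '[-0.002,-0.007,0,0,-0.0032,-0.0154,0,0,-0.0037,-0.023,0,0,-0.0032,-0.0304,0,0,-0.002,-0.0378,0,0,-0.0002,-0.0451,0,0,0.0025,-0.052,0,0,0.0056,-0.0589,0,0]'
python3 ok.py
python3 nudge.py '[0.0084,-0.0123,0,0,0.0192,-0.0227,0,0,0.0318,-0.0308,0,0,0.0457,-0.0363,0,0,0.0605,-0.0388,0,0,0.0658,-0.039,0,0,0.0685,-0.039,0,0,0.0685,-0.039,0,0]'
python3 - <<'E'
from h import *
import pickle
exec(open("m2.py").read().split("for n,p")[0])
s=monitor.state();print(dk(s["eef_pos"]),s["wrist_force"],s["opening"],s["grasp_force"])
c=shot("wrist")
cv2.imwrite("pics/w5.png",cv2.resize(c["img"][:,:,::-1],(800,600)))
E
```

```text
time_s: 13.65
eef_pos: [0.6632, 0.0599, 0.0406]
ee_rot: [0.293, 3.126, 0.002]
wrist_force: [5.5, 2.2, -4.9]
opening: 0.127
grasp_force: 30.0
pull 5.0 [0.6632 0.0599 0.0406]
time_s: 14.45
eef_pos: [0.5878, 0.0332, 0.0405]
ee_rot: [-0.294, -3.127, 0.002]
wrist_force: [0.4, -3.6, -2.1]
opening: 0.128
grasp_force: 30.0
[0.1583 0.0482] [ 0.36793726 -3.56439446 -2.11425617] 0.12785413294635248 29.9979584896937
```

View pics/w5.png

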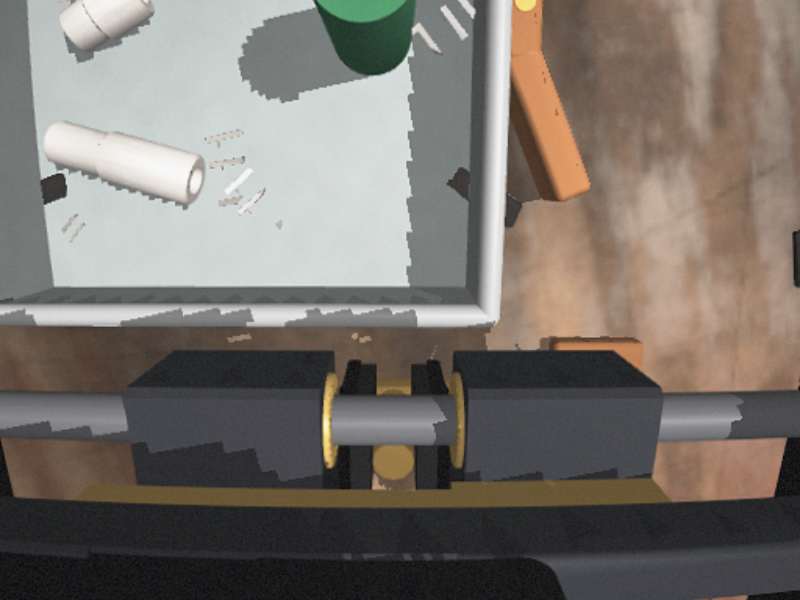

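The pin is held between the pads at (393,462) and the latch arm lies behind the tray. I'll push on until the end stop is felt.

```bash
python3 nudge.py '[0.002,0,0,0,0.002,0,0,0]'; python3 ok.py;  python3 nudge.py '[0.002,0,0,0,0.002,0,0,0]' >/dev/null; python3 ok.py
```

```text
time_s: 14.7
eef_pos: [0.5864, 0.0335, 0.0405]
ee_rot: [0.294, 3.127, -0.002]
wrist_force: [4.1, -4.3, -3.5]
opening: 0.132
grasp_force: 30.0
pull 4.9 [0.5864 0.0335 0.0405]
pull 12.5 [0.5862 0.0336 0.0407]
```

The end stop is firm: 2 mm commanded gave only 0.2 mm of motion. Now I'll release, rise and check.

```bash
python3 nudge.py '[-0.002,0,0,0,-0.002,0,0,0,-0.002,0,0,0,-0.002,0,0,0,-0.002,0,0,0]' 0.4
python3 nudge.py '[0,0,-0.02,0,0,0,-0.05,0,0,0,-0.09,0,0,0,-0.13,0,-0.02,-0.02,-0.17,0,-0.06,-0.06,-0.2,0,-0.1,-0.1,-0.2,0,-0.1,-0.1,-0.2,0]'
python3 - <<'E'
from h import *
import pickle
c=shot("wrist")
cv2.imwrite("pics/w6.png",cv2.resize(c["img"][:,:,::-1],(800,600))); pickle.dump({"w2":c},open("d6.pkl","wb"))
E
```

```text
time_s: 15.4
eef_pos: [0.5858, 0.035, 0.0407]
ee_rot: [-0.292, -3.128, -0.0]
wrist_force: [0.2, -0.1, 0.5]
opening: 0.392
grasp_force: 0.0
time_s: 16.2
eef_pos: [0.667, -0.0876, 0.2415]
ee_rot: [0.3, 3.125, -0.004]
wrist_force: [0.1, 0.0, -1.3]
opening: 0.398
grasp_force: 0.0
```

View pics/w6.png

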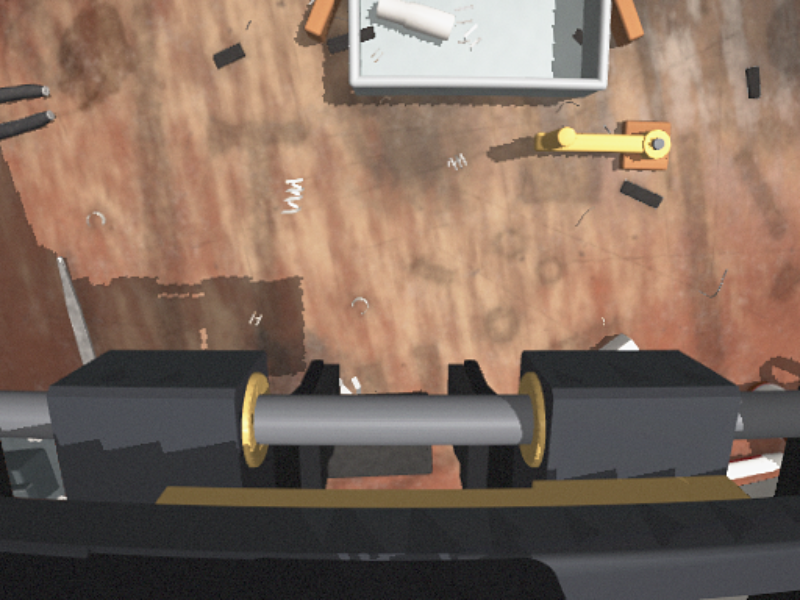

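The latch arm, from its end at (540,142) to the pivot at (657,144), lies parallel to the tray's far rim. The tray is home and its collet lies in place, so I'll hand in.

```bash
python3 -c "
from plant import robot, viewer, order, monitor
print(order.hand_in())"
```

```text
the job is handed in; nothing more can be done
None
```

I dragged the tray home and snugged it against the stop plate with about 7.5 N, swung the latch closed to its end stop, and handed the job in at about 16 s; no verdict was returned.

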